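# Hang the empty reel on its stand by the spindle

### The job

Take the spindle out of the reel stand by its wooden handle, thread it through the bore of the empty reel lying on the bench, and lift the reel up on it without touching the reel with the gripper. Lay the spindle back down in both forks of the stand, handle and collar outside them, so that the reel hangs freely on it between the two forks, and let go. Leave the fish fillet and the brush on the bench where they are.

Things in the scene. Friction and masses are not known exactly. Their poses are not given: they have to be found in the camera images.
- spindle: Spindle, 202 mm, 100 g, along its y. Origin on its axis: round aluminium rod, 14 mm diameter, flat end at y=-70, to y=+62 mm; round collar, 40 mm diameter, to +68 (wider than the bore); square wooden handle, 20x20 mm, sides square to x and z, to +132. Centre of mass at y about +23. At the start level in both forks, y along the stand's y within 5 mm of its centre.
- handle (a point): The middle of the spindle's wooden handle, on the axis, 100 mm from the spindle's origin towards +y; the handle reaches 32 mm to either side of it and hangs free beside the stand, outside the fork at the stand's +y side, at the start.
- reel: Empty octagonal reel of plain plywood, dark wooden core, 130 g (varies): flanges 104 mm across flats, 7 mm thick, at both ends; core 54 mm; 50 mm long (y=-25 to +25). Octagonal bore right through along y, 30 mm across flats. Origin at its centre, mid-bore. Lies loose on a flat of the flanges, bore level, 52 mm above the bench, ends open, same either way round. On the rod it hangs 8 mm below the rod's axis.
- stand: Wooden reel stand, fixed. Origin: centre of the underside; z up. Base 150x124x15 mm; two upright forks, 12 mm thick, centred at y=+44 and -44 mm (76 mm gap between them). The spindle lies along y, across both. Lies with its origin over the stand's, axis at z=97 mm; 12 mm of play along y before the collar meets a fork.
- slot (a point): Middle of the resting place of the spindle's axis: 97 mm above the stand's origin, axes as the stand's. Each fork has a U slot open at the top, at x=0: 18 mm wide, bottom at 90 mm above the stand's origin, parallel up to 108 mm, from there flared to 48 mm wide at 129 mm, the top of the prongs (71 mm over their outsides).
- fillet: Bystander: a dried fish fillet, grey-brown, 180 mm long (along x) and 52 mm thick, lying on the bench. Origin at its middle, 26 mm above the bench.
- brush: Bystander: a wooden bench brush, 190 x 26 mm, 38 mm high, lying on its bristles. Origin at the centre of its underside, x along its length.
There are look-alikes about, which are no part of the job. There is more than one size of the reel; the one meant has the size given above. There is more than one size of the stand; the job needs the smaller.

How it is judged:
By the outcome, as a careful person would: the job done as asked, in the order asked, and still so for the second after the job is handed in, with the robot touching nothing.
It also fails if it takes over 58 s, if anything falls off the work surface, if the arm or the gripper's body presses on something with over 40 N, if the wrist force passes 120 N, or if a joint passes its speed limit or range.

### The arm

A 6-joint arm with a two-finger parallel gripper is mounted at the origin on the work surface. World frame = base frame: x ahead of the robot, y to its left, z up, the work surface at z = 0. Lengths are in mm, angles in rad, forces in N, time in s.
With the tool pointing down it reaches from about 375 to 925 mm from the base axis. Payload 5.7 kg.
Tool frame: the origin (TCP) lies at the very end of the fingers, on their centre line; the grasp point (between the pads) lies 19 mm behind it (env.tcp_to_grasp is the z of the grasp point in the tool frame, in mm); z points along the fingers, y is the line along which they close (so a half turn about z gives the same grasp; the last joint's range is limited). The gripper opens to 85 mm and grips with 20 to 120 N. Pads are 22 mm wide; open, the fingers measure 114 mm over their backs; the gripper's body (76 mm by 85 mm) begins 54 mm behind the grasp point. The pads swing forward as they close: fully open they stand 13 mm farther back than shut.
Start: joints at [1.173, 0.359, 1.51, -0, 1.272, -0.115], TCP at [167.421, 576.137, 231.267] pointing down, gripper open.
Joint ranges: [-2.97, 2.97], [-1.01, 2.36], [0.21, 2.38], [-0.96, 4.11], [0.2, 2.71], [-2.98, 2.98]. Speed limits (rad/s): [2.39, 2.39, 3.14, 3.14, 3.14, 3.14].

### API

Orientations are given as [roll, pitch, yaw] about the fixed x, y, z axes, in that order (R = Rz(yaw) Ry(pitch) Rx(roll)).
In Python, from bench import status, optics, env gives the robot as it stands.
- The arm moves only by the tool servo_tool, never from a script. Its argument "increments" is a list of rows, each a list of 7 numbers: the shift along the world's x, y, z in units of 25 mm (1.0 is 25 mm), then the turn, a rotation vector about the world's x, y, z in units of 10 degrees (1.0 is 10 degrees), then the closure, from -1 (fully open) to 1 (shut), so that 0 is half open. In form: [[tx, ty, tz, ax, ay, az, hand], ...]. A call has 1 to 20 rows; each row shifts and turns the commanded pose from where the row before left it; what a row does not reach is not made up. A row lasts 1/8 s, in which the tool goes at most 62.5 mm and 10.7 degrees, less where a joint would pass 70% of its speed; a pose out of reach is approached as far as the arm can. A call is refused whole if a number of a shift passes 1 or a number of a turn 1, either way. A call with a gripper value outside its range is refused whole. The fingers move at their own pace and stop on an object; the grip force is fixed at half the most. Time passes only in rows, so rows that do not move let the fingers close. It gives the time, the measured TCP pose, the force, the opening and the grip force at its end, in the units of the state.
- status.observe(): the state, without advancing time (a new reading comes with each control period).
- optics.snapshot(name): name is "scene" or "top" or "wrist"; returns the picture (420x560x3 uint8, red, green, blue); there is no depth.
- optics.calibration(name): a dict with "K" (3x3 intrinsics, pixels), "R" (3x3) and "t" (3): a world point X has camera coordinates R X + t; the wrist camera has in their place "mount" (4x4, takes a point from camera to tool coordinates, whose origin is the TCP and whose axes are the flange's). Camera axes: x right, y down, z forward; pixel columns grow to the right and rows downward; lengths in mm; the calibration is good to about 2 mm. A picture is of the moment at which its call begins: read the wrist's pose just before it. calibration takes no time and is no camera call.
- env.finish_job(): hands the job in; it is judged then, once.
The state is a dict: "clock": time; "qpos": joint angles; "joint_vel": joint speeds; "joint_efforts": joint torques, N m; "position": TCP position; "tool_rot": TCP orientation; "wrist_force": force on the tool from outside, world axes, zero at the start; "torque": the same for the moment, N m; "opening": finger opening in mm; "grasp_force": force on a finger pad.
Only numpy, scipy, OpenCV 4.12 (cv2) and the standard library are available. Lean on these libraries where they do the work, as an engineer would, in place of code of your own. Each camera call takes 0.05 s, during which the arm holds its last target. There are 200 camera calls.

## Working session

There is one attempt and no reset: what is moved stays moved. The work goes in short steps, Python scripts to look and compute and a tool call to move; the robot and the scene stay as the last step left them, time stands still between calls to the robot, and variables do not carry over. Pictures are saved under pics/ and viewed, at most 10 in all, crops included, and the job is handed in when it is done.

Besides the shell and the picture viewer there is one more tool, called after "Call:" in YAML: its name, and indented under it one key for each argument. servo_tool: Moves the arm, as the interface text tells. Its arguments: {"type":"object","properties":{"increments":{"type":"array"}},"required":["increments"]}

```bash
mkdir -p pics; ls
cat > h.py <<'E'
import numpy as np,cv2
from bench import status,optics,env
def save(n,f):
    im=optics.snapshot(n); cv2.imwrite('pics/'+f,im[:,:,::-1]); return im
def ray(n,u,v,z):
    c=optics.calibration(n);R=np.array(c['R']);t=np.array(c['t'])
    d=R.T@np.linalg.inv(c['K'])@[u,v,1];o=-R.T@t
    return o+d*(z-o[2])/d[2]
def proj(n,P):
    c=optics.calibration(n);p=(np.array(c['R'])@np.atleast_2d(P).T).T+np.array(c['t']);q=(np.array(c['K'])@p.T).T
    return q[:,:2]/q[:,2:]
E
python3 - <<'E'
from h import *
print(status.observe())
a=save('scene','s0.png');b=save('top','t0.png')
for n in('scene','top'):
    c=optics.calibration(n);print(n,c)
E
```

```text
pics
{'clock': 0.0, 'qpos': array([ 1.17290076e+00,  3.59472698e-01,  1.51145092e+00,  1.55429556e-06,
        1.27255034e+00, -1.15089081e-01]), 'joint_vel': array([ 1.75838238e-03, -1.32620872e-03,  7.70178371e-06,  1.38237513e-03,
       -4.83291303e-04,  9.77452126e-05]), 'joint_efforts': array([-1.83132339e-03, -5.27604067e+01, -2.78624046e+01, -4.58499708e-04,
        1.29684561e-02, -6.83177291e-06]), 'position': array([167.15561847, 575.50891181, 230.46582169]), 'tool_rot': array([-3.13972396e+00, -2.17515316e-04,  2.85878550e+00]), 'wrist_force': array([ 0.35500984,  0.9835191 , -0.41131191]), 'torque': array([-0.03617903,  0.02464655, -0.01867004]), 'grasp_force': 0.0, 'opening': 85.51686192321543}
scene {'K': array([[493.82688283,   0.        , 278.51715645],
       [  0.        , 493.82688283, 215.81658017],
       [  0.        ,   0.        ,   1.        ]]), 'R': array([[-0.65884861,  0.75226115,  0.00465494],
       [ 0.52170394,  0.46136155, -0.71761446],
       [-0.54198109, -0.47037079, -0.69642502]]), 't': array([ 435.33010825, -215.50357602, 1731.09686885])}
top {'K': array([[393.39727937,   0.        , 278.96914958],
       [  0.        , 393.39727937, 205.85118365],
       [  0.        ,   0.        ,   1.        ]]), 'R': array([[-0.01917304, -0.9997823 ,  0.00823079],
       [-0.99673664,  0.01846771, -0.07858126],
       [ 0.07841215, -0.00971057, -0.99687373]]), 't': array([ -52.80768236,  589.52141461, 1176.31296025])}
```

View pics/t0.png

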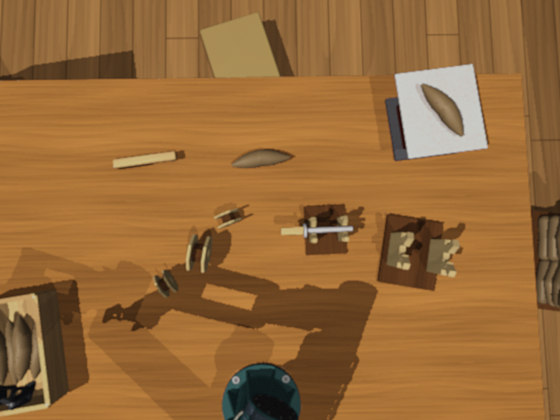

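View pics/s0.png

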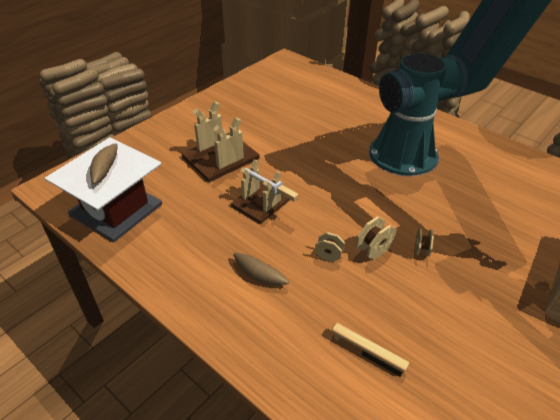

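The top picture shows three reel candidates at (230,217), (200,252) and (165,283), and two stands, at (326,230) holding the spindle and at (412,250). The stand at (326,230) has a base of about 42x48 px, roughly 124x150 mm, so it is the smaller one. Its handle points to +y, at (292,231). Next I'll enlarge the view to measure the reels.

Run:
```python
from h import *
t=cv2.imread('pics/t0.png');s=cv2.imread('pics/s0.png')
a=cv2.resize(t[190:310,140:360],None,fx=3.6,fy=3.6,interpolation=cv2.INTER_CUBIC)[:,:792]
cv2.imwrite('pics/c1.png',a)
b=cv2.resize(s[150:280,230:440],None,fx=3.8,fy=3.8,interpolation=cv2.INTER_CUBIC)
cv2.imwrite('pics/c2.png',b)
for p in [(230,217),(200,252),(165,283)]: print(ray('top',*p,52))
for p in [(292,231),(352,230)]: print(ray('top',*p,97))
```

```text
[555.68847194  82.28038222  52.        ]
[454.1914107  171.48735556  52.        ]
[366.06212726 273.97246523  52.        ]
[510.10138041 -98.92883634  97.        ]
[ 509.68600937 -270.16818111   97.        ]
```

View pics/c1.png

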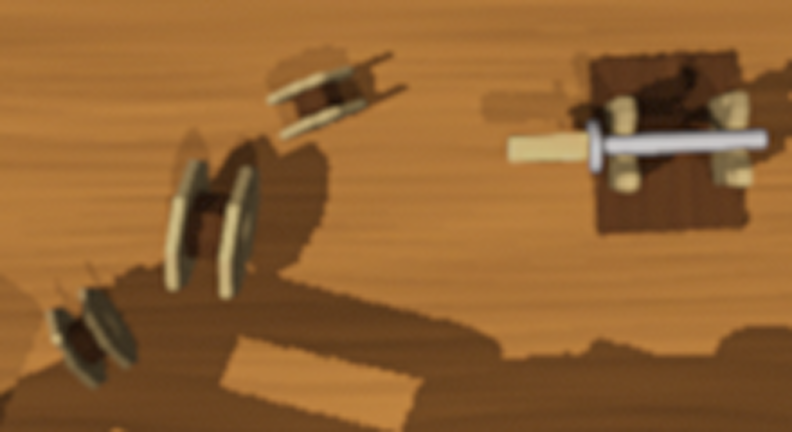

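View pics/c2.png

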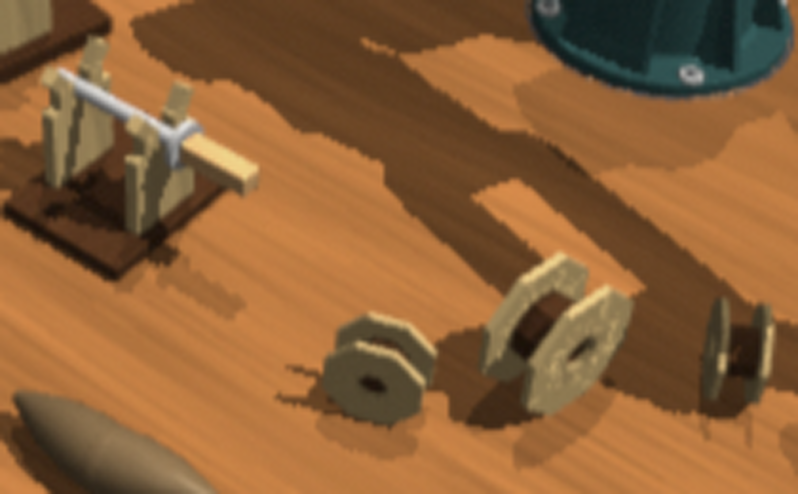

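Size check: the flanges of the reel at (200,252) span about 36 px, roughly 104 mm, so it is the one meant. The reels at (230,217) and (165,283) come to about 70 mm and are look-alikes. The spindle runs from the handle end (281,231) to the rod end (353,229) in the small stand. I'm moving above the handle.

Call:
servo_tool:
  increments:
    - [0.49,-0.98,0,0,0,-0.264,-1]
    - [0.49,-0.98,0,0,0,-0.264,-1]
    - [0.49,-0.98,0,0,0,-0.264,-1]
    - [0.49,-0.98,0,0,0,-0.264,-1]
    - [0.49,-0.98,0,0,0,-0.264,-1]
    - [0.49,-0.98,0,0,0,-0.264,-1]
    - [0.49,-0.98,0,0,0,-0.264,-1]
    - [0.49,-0.98,0,0,0,-0.264,-1]
    - [0.49,-0.98,0,0,0,-0.264,-1]
    - [0.49,-0.98,0,0,0,-0.264,-1]
    - [0.49,-0.98,0,0,0,-0.264,-1]
    - [0.49,-0.98,0,0,0,-0.264,-1]
    - [0.49,-0.98,0,0,0,-0.264,-1]
    - [0.49,-0.98,0,0,0,-0.264,-1]
    - [0.49,-0.98,0,0,0,-0.264,-1]
    - [0,0,0,0,0,0,-1]
    - [0,0,0,0,0,0,-1]

```text
clock: 2.22
position: [350.8, 209.0, 231.1]
tool_rot: [-3.141, -0.001, 2.168]
wrist_force: [-0.4, 0.4, 0.5]
opening: 85.1
grasp_force: 0.0
```

Run:
```python
from h import *
c=optics.calibration('wrist');print(c)
print(status.observe()['position'],status.observe()['tool_rot'])
save('wrist','w1.png')
```

```text
{'K': array([[368.78285039,   0.        , 278.6549389 ],
       [  0.        , 368.78285039, 206.28571381],
       [  0.        ,   0.        ,   1.        ]]), 'mount': array([[-4.57783754e-05, -9.55773051e-01, -2.94105207e-01,
         7.58629404e+01],
       [ 9.99999984e-01,  6.81512839e-06, -1.77800629e-04,
        -4.50090918e-02],
       [ 1.71941414e-04, -2.94105211e-01,  9.55773036e-01,
        -1.41747194e+02],
       [ 0.00000000e+00,  0.00000000e+00,  0.00000000e+00,
         1.00000000e+00]])}
[350.7573182  208.97912954 231.13419921] [-3.14116547e+00 -6.63994241e-04  2.16770347e+00]
```

View pics/w1.png

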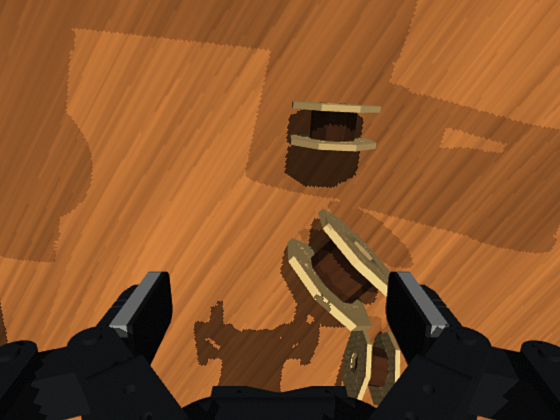

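The wrist view shows the target reel at about (340,270), between the small look-alikes at (335,125) and (370,365). I'll fit its x, y and yaw by rendering the flange model against a plywood colour mask in all three views.

```bash
cat > fit.py <<'E'
from h import *
from scipy.spatial.transform import Rotation as Ro
from scipy.optimize import minimize
def wcam(pos,rpy):
    c=optics.calibration('wrist');T=np.eye(4);T[:3,:3]=Ro.from_euler('xyz',rpy).as_matrix();T[:3,3]=pos
    M=np.linalg.inv(T@c['mount']);return np.array(c['K']),M[:3,:3],M[:3,3]
def fcam(n):
    c=optics.calibration(n);return np.array(c['K']),np.array(c['R']),np.array(c['t'])
def pr(cam,P):
    q=(cam[1]@np.atleast_2d(P).T).T+cam[2];q=(cam[0]@q.T).T;return q[:,:2]/q[:,2:]
ang=np.pi/8+np.arange(8)*np.pi/4
def octa(af,y): r=af/2/np.cos(np.pi/8);return np.c_[r*np.cos(ang),np.full(8,y),r*np.sin(ang)]
def reel(cam,p,shape):
    x,y,yaw=p;R=Ro.from_euler('z',yaw).as_matrix();o=np.array([x,y,52])
    out=np.zeros(shape,np.uint8);C=-cam[1].T@cam[2]
    sgn=np.sign((R.T@(C-o))[1])
    for a,b,af,val in[(-25,-18,104,255),(-18,18,54,0),(18,25,104,255)]:
        a,b=a*sgn,b*sgn
        pts=pr(cam,np.r_[octa(af,a),octa(af,b)]@R.T+o)
        cv2.fillConvexPoly(out,cv2.convexHull((pts*16).astype(np.int32)),val,cv2.LINE_AA,4)
        if af>100: cv2.fillConvexPoly(out,(pr(cam,octa(30,b)@R.T+o)*16).astype(np.int32),0,cv2.LINE_AA,4)
    return out
def plymask(bgr):
    h=cv2.cvtColor(bgr,cv2.COLOR_BGR2HSV);return ((h[:,:,1]<135)&(h[:,:,2]>70)).astype(np.uint8)*255
E
cat > r1.py <<'E'
from fit import *
V=[('w1',wcam([350.76,208.98,231.13],[-3.1412,-.0007,2.1677]),(slice(205,335),slice(275,388))),
   ('t0',fcam('top'),(slice(228,278),slice(180,218))),('s0',fcam('scene'),(slice(210,262),slice(352,400)))]
ims=[plymask(cv2.imread(f'pics/{n}.png')) for n,_,_ in V]
def cost(p,l=False,which=(0,1,2)):
    r=[]
    for i in which:
        m=reel(V[i][1],p,ims[i].shape)[V[i][2]].astype(float)/255;a=ims[i][V[i][2]]/255.
        r.append(1-np.minimum(m,a).sum()/np.maximum(m,a).sum())
    return r if l else sum(r)
for w in[(0,1,2),(0,),(1,2)]:
    best=min((minimize(cost,[454,171,y],args=(False,w),method='Nelder-Mead',options=dict(initial_simplex=[[454,171,y],[464,171,y],[454,181,y],[454,171,y+.1]])) for y in(-.3,-.1,.1)),key=lambda r:r.fun)
    print(w,best.x.round(3),np.round(cost(best.x,True),3))
    if len(w)==3:
        o=[]
        for i in range(3):
            im=cv2.imread(f'pics/{V[i][0]}.png');m=reel(V[i][1],best.x,ims[i].shape)
            cs,_=cv2.findContours((m>127).astype(np.uint8),cv2.RETR_LIST,cv2.CHAIN_APPROX_NONE);cv2.drawContours(im,cs,-1,(255,0,0),1)
            o+= [cv2.resize(np.hstack([im[V[i][2]],cv2.merge([ims[i][V[i][2]]]*3)]),(480,260) if i else (520,300))]
        cv2.imwrite('pics/f1.png',np.vstack([cv2.resize(q,(390,195)) for q in o]))
E
python3 r1.py
```

```text
(0, 1, 2) [ 4.51452e+02  1.73873e+02 -1.75000e-01] [0.122 0.323 0.181]
(0,) [ 4.51200e+02  1.73703e+02 -1.86000e-01] [0.119 0.331 0.186]
(1, 2) [ 4.51337e+02  1.73624e+02 -1.62000e-01] [0.146 0.328 0.172]
```

View pics/f1.png

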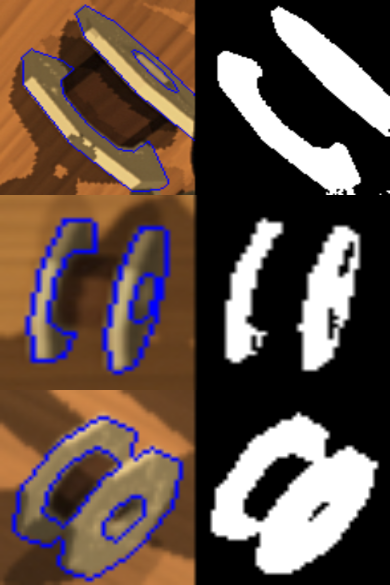

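The model overlays match in all three views, which confirms the 104 mm reel at (451,174) with yaw -0.178. Next, the handle.

Call:
servo_tool:
  increments:
    - [0.49,-0.98,0,0,0,-0.263,-1]
    - [0.49,-0.98,0,0,0,-0.263,-1]
    - [0.49,-0.98,0,0,0,-0.263,-1]
    - [0.49,-0.98,0,0,0,-0.263,-1]
    - [0.49,-0.98,0,0,0,-0.263,-1]
    - [0.49,-0.98,0,0,0,-0.263,-1]
    - [0.49,-0.98,0,0,0,-0.263,-1]
    - [0.49,-0.98,0,0,0,-0.263,-1]
    - [0.49,-0.98,0,0,0,-0.263,-1]
    - [0.49,-0.98,0,0,0,-0.263,-1]
    - [0.49,-0.98,0,0,0,-0.263,-1]
    - [0.49,-0.98,0,0,0,-0.263,-1]
    - [0.49,-0.98,0,0,0,-0.263,-1]
    - [0,0,0,0,0,0,-1]
    - [0,0,0,0,0,0,-1]

```text
clock: 4.15
position: [509.9, -108.6, 230.9]
tool_rot: [-3.14, -0.001, 1.572]
wrist_force: [-0.7, 0.3, 0.1]
opening: 85.8
grasp_force: 0.0
```

```bash
cat > r2.py <<'E'
from fit import *
s=status.observe();pos,rpy=s['position'],s['tool_rot'];print(pos,rpy)
save('wrist','w2.png')
# overlay spindle guess from top pixels
cam=wcam(pos,rpy)
a=ray('top',281.3,231.3,97);b=ray('top',353.2,228.7,97);print(a,b,'yaw',np.arctan2(-(a-b)[0],(a-b)[1]),np.linalg.norm(a-b))
im=cv2.imread('pics/w2.png')
for q in pr(cam,np.array([a,a+(b-a)*64/202,b])): cv2.circle(im,tuple(int(v) for v in q),4,(255,0,0),1)
cv2.imwrite('pics/w2o.png',im)
E
python3 r2.py
```

```text
[ 509.93939724 -108.57467986  230.94231234] [-3.14038721e+00 -9.70124304e-04  1.57238943e+00]
[509.82961083 -68.43662314  97.        ] [ 513.32205919 -273.72209939   97.        ] yaw 0.017011001187713395 205.31518199470568
```

View pics/w2o.png

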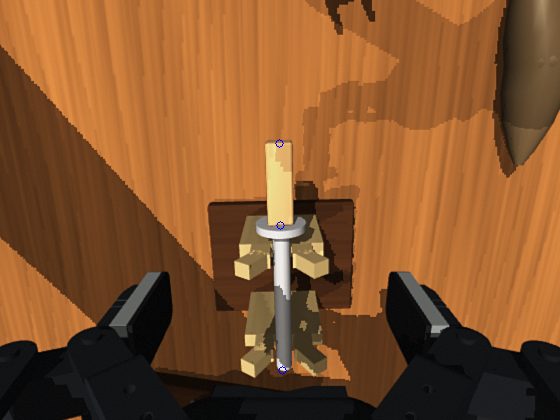

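The wrist view shows the spindle. The handle runs from (279,143) to (280,225), the collar is at (280,228) and the rod end at (284,370), in line with the estimate from the top camera.

Run:
```python
from fit import *
s=status.observe();K,R,t=wcam(s['position'],s['tool_rot'])
def r(u,v,z):
    d=R.T@np.linalg.inv(K)@[u,v,1];o=-R.T@t;return (o+d*(z-o[2])/d[2]).round(1)
print(r(279,142,107),r(280.5,224,107),r(284,370,97))
```

```text
[509.3 -66.4 107. ] [ 510.6 -128.7  107. ] [ 514.2 -272.7   97. ]
```

Call:
servo_tool:
  increments:
    - [0,0,-0.87,0,0,0.1,-1]
    - [0,0,-0.87,0,0,0,-1]
    - [0,0,-0.87,0,0,0,-1]
    - [0,0,-0.87,0,0,0,-1]
    - [0,0,-0.87,0,0,0,-1]
    - [0,0,-0.87,0,0,0,-1]
    - [0,0,-0.9,0,0,0,-1]
    - [0,0,0,0,0,0,-1]
    - [0,0,0,0,0,0,1]
    - [0,0,0,0,0,0,1]
    - [0,0,0,0,0,0,1]
    - [0,0,0,0,0,0,1]
    - [0,0,0,0,0,0,1]
    - [0,0,0,0,0,0,1]
    - [0,0,0,0,0,0,1]
    - [0,0,0,0,0,0,1]

```text
clock: 6.2
position: [510.7, -110.0, 78.6]
tool_rot: [3.141, 0.0, 1.588]
wrist_force: [-0.5, 1.2, 5.7]
opening: 18.9
grasp_force: 60.8
```

Call:
servo_tool:
  increments:
    - [0,0,0.4,0,0,0,1]
    - [0,0,0.8,0,0,0,1]
    - [0,0,0.8,0,0,0,1]
    - [0,0,0.8,0,0,0,1]
    - [0,0,0.8,0,0,0,1]
    - [0,0,0.4,0,0,0,1]
    - [0,0,0,0,0,0,1]
    - [0,0,0,0,0,0,1]

```text
clock: 7.2
position: [509.8, -109.7, 177.5]
tool_rot: [-3.14, -0.001, 1.588]
wrist_force: [0.0, -0.3, -1.2]
opening: 18.5
grasp_force: 60.0
```

Call:
servo_tool:
  increments:
    - [0,0.5,0,0,0,0,1]
    - [-0.04,1,0,0,0,-0.06,1]
    - [-0.04,1,0,0,0,-0.06,1]
    - [-0.04,1,0,0,0,-0.06,1]
    - [-0.04,1,0,0,0,-0.06,1]
    - [-0.04,1,0,0,0,-0.06,1]
    - [-0.04,1,0,0,0,-0.06,1]
    - [-0.04,1,0,0,0,-0.06,1]
    - [-0.04,1,0,0,0,-0.06,1]
    - [-0.04,1,0,0,0,-0.06,1]
    - [-0.04,1,0,0,0,-0.06,1]
    - [-0.04,1,0,0,0,-0.06,1]
    - [-0.04,1,0,0,0,-0.06,1]
    - [-0.04,1,0,0,0,-0.06,1]
    - [-0.04,1,0,0,0,-0.06,1]
    - [-0.04,1,0,0,0,-0.06,1]
    - [-0.04,1,0,0,0,-0.06,1]
    - [-0.04,1,0,0,0,-0.06,1]
    - [-0.04,1,0,0,0,-0.06,1]
    - [-0.04,1,0,0,0,-0.06,1]

```text
clock: 9.7
position: [490.2, 378.9, 177.4]
tool_rot: [-3.14, 0.001, 1.389]
wrist_force: [-0.8, 0.4, -1.2]
opening: 19.0
grasp_force: 60.1
```

Call:
servo_tool:
  increments:
    - [0,0.5,0,0,0,0,1]
    - [0,0,0,0,0,0,1]
    - [0,0,0,0,0,0,1]

```text
clock: 10.07
position: [491.1, 389.4, 178.0]
tool_rot: [-3.141, 0.001, 1.389]
wrist_force: [0.3, -0.6, -1.3]
opening: 18.5
grasp_force: 60.1
```

Run:
```python
from fit import *
s=status.observe();print(s['position'],s['tool_rot'],s['torque'])
a=save('wrist','w3.png');b=save('scene','s3.png')
im=a[:,:,::-1].copy()
cv2.imwrite('pics/v3.png',np.hstack([cv2.resize(im,(400,300)),cv2.resize(b[130:330,300:540,::-1],(400,333))[:300]]))
```

```text
[491.10808732 389.35734238 177.95675678] [-3.14099072e+00  9.91808380e-04  1.38940117e+00] [0.05977853 0.02165543 0.008642  ]
```

View pics/v3.png

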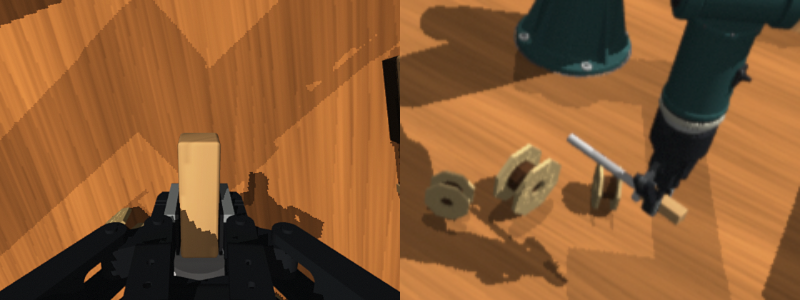

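The spindle is held, with the rod end at scene pixel (402,212) and the handle end at (469,258). I'll check it for droop.

Run:
```python
from fit import *
s=status.observe();p=s['position'];yaw=s['tool_rot'][2]-np.pi/2-.0
d=np.array([-np.sin(yaw),np.cos(yaw),0]);g=p+[0,0,19]
for tilt in(-.05,0,.05,.1):   # + = rod end droops
    dd=d*np.cos(tilt)+np.array([0,0,np.sin(tilt)])
    o=g-90*dd
    print(tilt,proj('scene',[o-70*dd,o+132*dd]).round(1).tolist(),proj('top',[o-70*dd]).round(1).tolist())
im=cv2.imread('pics/s3.png');c=im[195:275,385:485]
h=cv2.cvtColor(c,cv2.COLOR_BGR2HSV);m=((h[:,:,1]<60)&(h[:,:,2]>110));ys,xs=np.nonzero(m);
n,l,st,_=cv2.connectedComponentsWithStats(m.astype(np.uint8));k=1+st[1:,4].argmax();ys,xs=np.nonzero(l==k)
print('rod px',st[k]+[385,195,0,0,0],cv2.fitLine(np.c_[xs+385,ys+195].astype(np.float32),2,0,.01,.01).ravel())
```

```text
-0.05 [[401.6, 210.0], [468.3, 261.3]] [[164.7, 251.5]]
0 [[401.0, 212.3], [468.6, 260.7]] [[165.7, 251.4]]
0.05 [[400.5, 214.6], [468.8, 260.1]] [[166.5, 251.3]]
0.1 [[400.1, 217.0], [469.0, 259.5]] [[167.1, 251.1]]
rod px [401 211  34  24 143] [  0.81690377   0.57677394 416.94406    222.16084   ]
```

Call:
servo_tool:
  increments:
    - [-0.04,0,-0.5,0,0,0,1]
    - [0,0,-0.9,0,0,0,1]
    - [0,0,-0.9,0,0,0,1]
    - [0,0,-0.9,0,0,0,1]
    - [0,0,-0.9,0,0,0,1]
    - [0,0,-0.9,0,0,0,1]
    - [0,0,-0.5,0,0,0,1]
    - [0,0,-0.26,0,0,0,1]
    - [0,0,0,0,0,0,1]
    - [0,0,0,0,0,0,1]

```text
clock: 11.42
position: [491.0, 390.5, 35.0]
tool_rot: [3.141, -0.001, 1.389]
wrist_force: [0.1, -0.7, -0.8]
opening: 19.1
grasp_force: 60.0
```

Run:
```python
from fit import *
s=status.observe();p=s['position'];print(p,s['tool_rot'])
b=save('scene','s4.png');save('top','t4.png')
yaw=s['tool_rot'][2]-np.pi/2;d=np.array([-np.sin(yaw),np.cos(yaw),0]);o=p+[0,0,18.5]-90*d
for n,f in(('scene','s4'),('top','t4')): print(n,proj(n,[o-70*d]).round(1).tolist(),'bore',proj(n,[[451.3,173.8,52],np.array([451.3,173.8,52])+25*d]).round(1).tolist())
t=cv2.imread('pics/t4.png');s4=cv2.imread('pics/s4.png')
cv2.imwrite('pics/v4.png',np.hstack([cv2.resize(s4[195:295,350:490],(560,400)),cv2.resize(t[220:280,178:208],(200,400))]))
```

```text
[491.00027038 390.47102844  35.02054902] [ 3.14064124e+00 -9.59723462e-04  1.38937721e+00]
scene [[392.0, 250.9]] bore [[375.6, 238.5], [382.2, 243.7]]
top [[178.9, 249.7]] bore [[199.2, 253.0], [190.8, 251.6]]
```

View pics/v4.png

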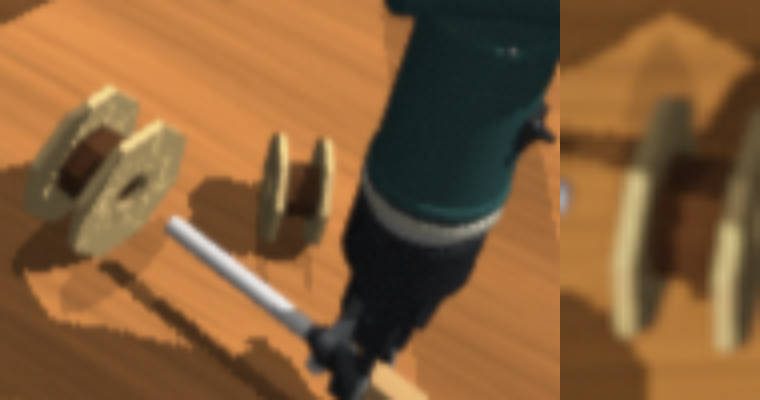

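The rod tip at scene (393,251) is in line with the bore at (383,242). Inserting, with force checks.

Call:
servo_tool:
  increments:
    - [-0.03,0,-0.04,0,0,0,1]
    - [-0.09,-0.5,0,0,0,0,1]
    - [-0.09,-0.5,0,0,0,0,1]
    - [-0.09,-0.5,0,0,0,0,1]
    - [-0.09,-0.5,0,0,0,0,1]
    - [0,0,0,0,0,0,1]

```text
clock: 12.28
position: [480.2, 338.8, 33.2]
tool_rot: [-3.141, 0.001, 1.388]
wrist_force: [-0.5, 0.0, -0.8]
opening: 18.8
grasp_force: 60.0
```

Call:
servo_tool:
  increments:
    - [-0.09,-0.5,0,0,0,0,1]
    - [-0.09,-0.5,0,0,0,0,1]
    - [-0.09,-0.5,0,0,0,0,1]
    - [-0.09,-0.5,0,0,0,0,1]
    - [-0.09,-0.5,0,0,0,0,1]
    - [-0.09,-0.5,0,0,0,0,1]
    - [0,-0.1,0,0,0,0,1]
    - [0,0,0,0,0,0,1]

```text
clock: 13.28
position: [467.4, 262.5, 33.3]
tool_rot: [3.141, -0.0, 1.389]
wrist_force: [0.6, 0.0, -0.3]
opening: 19.4
grasp_force: 60.0
```

```bash
cp r1.py r3.py
python3 - <<'E'
from fit import *
s=status.observe();p=s['position'];print(p,s['tool_rot'],s['wrist_force'])
b=save('scene','s5.png');t=save('top','t5.png')
cv2.imwrite('pics/v5.png',np.hstack([cv2.resize(b[195:295,320:460,::-1],(450,400)),cv2.resize(t[210:290,160:240,::-1],(350,400))]))
E
```

```text
[467.44442434 262.54849834  33.34980677] [ 3.14140184e+00 -3.14139287e-04  1.38887645e+00] [ 0.6357552   0.03016216 -0.27648246]
```

View pics/v5.png

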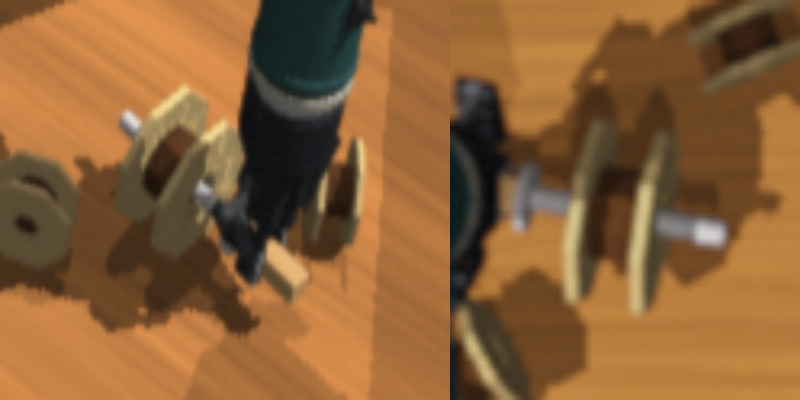

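The rod is threaded: in the top crop the tip shows beyond the far flange and the collar on the near side, and there was no contact force. Lifting slowly.

Call:
servo_tool:
  increments:
    - [0,0,0.2,0,0,0,1]
    - [0,0,0.2,0,0,0,1]
    - [0,0,0.2,0,0,0,1]
    - [0,0,0.2,0,0,0,1]
    - [0,0,0.2,0,0,0,1]
    - [0,0,0.2,0,0,0,1]
    - [0,0,0.2,0,0,0,1]
    - [0,0,0,0,0,0,1]
    - [0,0,0,0,0,0,1]

```text
clock: 14.5
position: [467.1, 262.6, 68.2]
tool_rot: [-3.141, 0.0, 1.389]
wrist_force: [-0.7, -0.1, -1.7]
opening: 18.8
grasp_force: 59.8
```

```bash
cat > chk.py <<'E'
# fit reel position along/under the rod: params s (along spindle), roll, tilt of spindle
import fit,sys
from fit import *
def rmodel(cam,c,yaw,roll,tilt,shape):
    R=Ro.from_euler('ZXY',[yaw,tilt,roll]).as_matrix();out=np.zeros(shape,np.uint8);C=-cam[1].T@cam[2];sg=np.sign((R.T@(C-c))[1])
    for a,b,af,v in[(-25,-18,104,255),(-18,18,54,0),(18,25,104,255)]:
        pts=pr(cam,np.r_[octa(af,a*sg),octa(af,b*sg)]@R.T+c)
        cv2.fillConvexPoly(out,cv2.convexHull((pts*16).astype(np.int32)),v,cv2.LINE_AA,4)
    return out
def run(tag,handle=90,drop=8):
    s=status.observe();p=s['position'];yaw=s['tool_rot'][2]-np.pi/2;print(p.round(1),s['tool_rot'].round(3),'F',s['wrist_force'].round(2),'T',s['torque'].round(3))
    d=np.array([-np.sin(yaw),np.cos(yaw),0]);o=p+[0,0,18.5]-handle*d
    V=[]
    for n in('scene','top'):
        im=save(n,f'{tag}_{n}.png')[:,:,::-1];cam=fcam(n);u=pr(cam,o)[0].astype(int);r=30
        V.append((cam,plymask(np.ascontiguousarray(im)),(slice(u[1]-r,u[1]+r),slice(u[0]-r,u[0]+r))))
    def cost(q):
        t=0
        for cam,m,sl in V:
            mm=rmodel(cam,o+q[0]*d+[0,0,-drop+q[2]],yaw,q[1],q[3],m.shape)[sl]/255.;a=m[sl]/255.
            t+=1-np.minimum(mm,a).sum()/np.maximum(mm,a).sum()
        return t
    b=min((minimize(cost,[s0,ro,0,0],method='Nelder-Mead',options=dict(initial_simplex=np.array([[s0,ro,0,0],[s0+8,ro,0,0],[s0,ro+.2,0,0],[s0,ro,6,0],[s0,ro,0,.06]]))) for s0 in(-12,0,12) for ro in(0,.4)),key=lambda r:r.fun)
    print('reel along spindle %.1f roll %.2f dz %.1f tilt %.3f cost %.2f'%(*b.x,b.fun))
if __name__=='__main__': run(sys.argv[1])
E
python3 chk.py k1
```

```text
[467.1 262.6  68.2] [-3.141  0.     1.389] F [-0.66 -0.09 -1.71] T [ 0.119 -0.077  0.004]
reel along spindle 0.1 roll -0.01 dz 0.4 tilt 0.013 cost 0.70
```

Call:
servo_tool:
  increments:
    - [0,0,0.3,0,0,0,1]
    - [0,0,0.5,0,0,0,1]
    - [0,0,0.5,0,0,0,1]
    - [0,0,0.5,0,0,0,1]
    - [0,0,0.5,0,0,0,1]
    - [0,0,0.5,0,0,0,1]
    - [0,0,0.5,0,0,0,1]
    - [0,0,0.5,0,0,0,1]
    - [0,0,0.5,0,0,0,1]
    - [0,0,0.5,0,0,0,1]
    - [0,0,0.4,0,0,0,1]
    - [0,0,0.3,0,0,0,1]
    - [0,0,0.1,0,0,0,1]
    - [0,0,0,0,0,0,1]

```text
clock: 16.35
position: [467.1, 262.6, 208.2]
tool_rot: [-3.141, 0.0, 1.389]
wrist_force: [0.4, -0.5, -3.0]
opening: 18.9
grasp_force: 59.8
```

Call:
servo_tool:
  increments:
    - [0,-0.1,0,0,0,0,1]
    - [0.04,-0.2,0,0,0,0.04,1]
    - [0.06,-0.35,0,0,0,0.04,1]
    - [0.06,-0.5,0,0,0,0.04,1]
    - [0.06,-0.5,0,0,0,0.04,1]
    - [0.06,-0.5,0,0,0,0.04,1]
    - [0.06,-0.5,0,0,0,0.04,1]
    - [0.06,-0.5,0,0,0,0.04,1]
    - [0.06,-0.5,0,0,0,0.04,1]
    - [0.06,-0.5,0,0,0,0.04,1]
    - [0.06,-0.5,0,0,0,0.04,1]
    - [0.06,-0.5,0,0,0,0.04,1]
    - [0.06,-0.5,0,0,0,0.04,1]
    - [0.06,-0.5,0,0,0,0.04,1]
    - [0.06,-0.5,0,0,0,0.04,1]
    - [0.06,-0.5,0,0,0,0.04,1]
    - [0.06,-0.5,0,0,0,0.04,1]
    - [0.06,-0.5,0,0,0,0.04,1]
    - [0.06,-0.5,0,0,0,0.04,1]
    - [0.06,-0.5,0,0,0,0.04,1]

```text
clock: 18.85
position: [495.2, 33.1, 208.3]
tool_rot: [-3.141, -0.0, 1.523]
wrist_force: [-0.6, -0.1, -2.1]
opening: 19.0
grasp_force: 59.9
```

Call:
servo_tool:
  increments:
    - [0.06,-0.5,0,0,0,0.04,1]
    - [0.06,-0.5,0,0,0,0.04,1]
    - [0.06,-0.5,0,0,0,0.04,1]
    - [0.06,-0.5,0,0,0,0.04,1]
    - [0.06,-0.5,0,0,0,0.04,1]
    - [0.06,-0.5,0,0,0,0.04,1]
    - [0.06,-0.5,0,0,0,0.04,1]
    - [0.06,-0.5,0,0,0,0.04,1]
    - [0.06,-0.5,0,0,0,0.04,1]
    - [0.06,-0.5,0,0,0,0.04,1]
    - [0,-0.4,0,0,0,0,1]
    - [0,-0.25,0,0,0,0,1]
    - [0,-0.1,0,0,0,0,1]
    - [0,0,0,0,0,0,1]
    - [0,0,0,0,0,0,1]

```text
clock: 20.72
position: [510.1, -109.5, 208.3]
tool_rot: [-3.141, -0.0, 1.592]
wrist_force: [-0.8, 0.6, -2.0]
opening: 18.9
grasp_force: 59.9
```

```bash
python3 chk.py k2
```

```text
[ 510.1 -109.5  208.3] [-3.141 -0.     1.592] F [-0.81  0.55 -1.99] T [ 0.181  0.002 -0.007]
reel along spindle 10.7 roll -0.13 dz 5.8 tilt 0.913 cost 0.97
```

Run:
```python
import chk;from chk import *
p=np.array([510.1,-109.5,208.3]);yaw=1.592-np.pi/2
d=np.array([-np.sin(yaw),np.cos(yaw),0]);o=p+[0,0,18.5]-90*d
V=[(fcam(n),plymask(cv2.imread(f'pics/k2_{n}.png'))) for n in('scene','top')]
for s in range(-40,41,5):
    r=[]
    for cam,m in V:
        best=0
        for roll in(-.4,-.2,0,.2):
            mm=rmodel(cam,o+s*d+[0,0,-8],yaw,roll,0,m.shape)>127
            hull=cv2.fillConvexPoly(np.zeros_like(m),cv2.convexHull(np.argwhere(mm)[:,::-1].astype(np.int32)),1)>0
            best=max(best,((m>0)==mm)[hull].mean())
        r.append(best)
    print(s,np.round(r,2))
im=cv2.cvtColor(cv2.imread('pics/k2_top.png'),cv2.COLOR_BGR2GRAY)
u=pr(fcam('top'),[o+s*d+[0,0,40] for s in(-25,25)]);print(u)
v=int(u[:,1].mean());print(im[v-14:v+20:3,300:350].astype(int))
```

```text
-40 [0.7  0.45]
-35 [0.69 0.42]
-30 [0.69 0.4 ]
-25 [0.68 0.41]
-20 [0.69 0.46]
-15 [0.7  0.55]
-10 [0.74 0.62]
-5 [0.77 0.62]
0 [0.8 0.6]
5 [0.72 0.55]
10 [0.63 0.49]
15 [0.55 0.46]
20 [0.49 0.46]
25 [0.46 0.48]
30 [0.46 0.5 ]
35 [0.46 0.51]
40 [0.48 0.5 ]
[[346.68282467 227.96098888]
 [326.08237464 228.79219116]]
[[ 83  83  82  81  81  80  80  78  78  79  77  76  76  75  76  74  73  72
   71  70  71  70  70  68  68  68  66  65  64  64  61  62  60  58  59  58
   56  56  53  52  53  50  46  39  36  44  53  52  49  49]
 [ 88  87  86  85  85  85  84  84  83  82  82  81  81  80  79  80  77  77
   78  78  77  76  75  75  74  73  71  71  71  71  69  69  69  68  67  65
   66  64  63  62  62  61  52  38  37  52  61  60  58  58]
 [ 93  92  93  91  90  90  90  88  88  87  86  85  85  85  86  84  83  83
   82  81  81  80  80  78  80  78  77  77  76  77  76  75  75  73  74  72
   72  71  72  70  69  65  51  38  49  63  69  67  67  65]
 [100  99  97  98  97  95  95  95  94  94  93  92  92  91  90  90  89  88
   87  86  86  85  85  84  84  83  83  82  82  80  80  79  79  78  77  78
   78  76  75 
[... 1001 characters left out ...]
 99  99  99 100  99
   88  62  39  44  62  74  77  75  75  76  76  76  76  77]
 [ 88  89  88  89  90  91  91  89  89  90  90  92  91  92  91  92  93  92
   93  93  92  94  94  93  94  95  94  95  95  95  96  97  97  97  92  81
   60  39  42  59  73  78  76  77  76  76  77  76  76  74]
 [ 83  84  85  84  86  86  87  87  87  89  89  88  89  89  90  90  89  90
   90  91  91  90  91  91  92  92  93  93  93  93  93  91  88  82  69  47
   35  40  54  69  77  77  76  76  76  75  76  76  75  72]
 [ 75  76  78  79  79  81  81  83  83  84  83  84  86  85  86  87  87  87
   88  89  88  90  89  89  90  90  90  91  89  84  80  78  75  62  45  40
   41  47  65  76  76  76  76  75  76  76  77  76  73  72]]
```

The scene view scores best with the reel at about s = 0 to -3 mm on the rod, which is well inside the ±13 mm margin. Lowering into the forks.

Call:
servo_tool:
  increments:
    - [0,0,-0.3,0,0,0,1]
    - [0,0,-0.5,0,0,0,1]
    - [0,0,-0.5,0,0,0,1]
    - [0,0,-0.5,0,0,0,1]
    - [0,0,-0.5,0,0,0,1]
    - [0,0,-0.5,0,0,0,1]
    - [0,0,-0.5,0,0,0,1]
    - [0,0,-0.4,0,0,0,1]
    - [0,0,-0.2,0,0,0,1]
    - [0,0,0,0,0,0,1]
    - [0,0,0,0,0,0,1]

```text
clock: 22.2
position: [510.5, -110.0, 111.1]
tool_rot: [3.141, 0.0, 1.592]
wrist_force: [0.3, -0.5, -2.2]
opening: 18.8
grasp_force: 59.8
```

Call:
servo_tool:
  increments:
    - [0,0,-0.2,0,0,0,1]
    - [0,0,-0.2,0,0,0,1]
    - [0,0,-0.2,0,0,0,1]
    - [0,0,-0.2,0,0,0,1]
    - [0,0,0,0,0,0,1]

```text
clock: 22.82
position: [509.7, -109.7, 90.2]
tool_rot: [-3.14, -0.0, 1.592]
wrist_force: [-0.0, -0.1, -1.6]
opening: 19.1
grasp_force: 59.8
```

Call:
servo_tool:
  increments:
    - [0,0,-0.15,0,0,0,1]
    - [0,0,-0.15,0,0,0,1]
    - [0,0,-0.1,0,0,0,1]
    - [0,0,0,0,0,0,1]
    - [0,0,0,0,0,0,1]

```text
clock: 23.45
position: [510.2, -109.9, 80.8]
tool_rot: [-3.142, 0.0, 1.592]
wrist_force: [-0.5, 0.7, -2.1]
opening: 19.2
grasp_force: 59.9
```

Run:
```python
from h import *
s=status.observe();print(s['position'],s['wrist_force'],s['torque'])
```

```text
[ 510.22664504 -109.8881553    80.8027224 ] [-0.51330043  0.69384043 -2.12849855] [ 0.17538525 -0.07423932 -0.01623899]
```

Call:
servo_tool:
  increments:
    - [0,0,-0.08,0,0,0,1]
    - [0,0,-0.04,0,0,0,1]
    - [0,0,0,0,0,0,1]
    - [0,0,0,0,0,0,1]

```text
clock: 23.95
position: [510.6, -110.0, 78.6]
tool_rot: [3.141, 0.0, 1.592]
wrist_force: [-1.7, 0.9, 6.2]
opening: 19.1
grasp_force: 61.3
```

Run:
```python
from h import *
s=status.observe();print(s['position'],s['wrist_force'],s['torque'])
```

```text
[ 510.55910557 -109.96317549   78.59090737] [-1.73897181  0.85600003  6.17248269] [ 0.02465231  0.31551375 -0.05776512]
```

It is seated at the original height of 78.6 with an upward reaction force. Releasing and backing off.

Call:
servo_tool:
  increments:
    - [0,0,0,0,0,0,0.4]
    - [0,0,0,0,0,0,0]
    - [0,0,0,0,0,0,-0.5]
    - [0,0,0,0,0,0,-1]
    - [0,0,0,0,0,0,-1]
    - [0,0,0,0,0,0,-1]
    - [0,0,0,0,0,0,-1]
    - [0,0,0.2,0,0,0,-1]
    - [0,0,0.5,0,0,0,-1]
    - [0,0,0.8,0,0,0,-1]
    - [0,0,1,0,0,0,-1]
    - [0,0,1,0,0,0,-1]
    - [0,0,1,0,0,0,-1]
    - [0,0,1,0,0,0,-1]
    - [0,0.3,0.7,0,0,0,-1]
    - [0,0,0,0,0,0,-1]
    - [0,0,0,0,0,0,-1]

```text
clock: 26.08
position: [509.8, -102.4, 232.6]
tool_rot: [-3.141, 0.0, 1.592]
wrist_force: [0.6, -0.6, 0.4]
opening: 85.5
grasp_force: 0.0
```

Run:
```python
from chk import *
s=status.observe();print(s['position'],s['wrist_force'],s['opening'])
w=save('wrist','w9.png');sc=save('scene','s9.png');t=save('top','t9.png')
K,R,tt=cam=wcam(s['position'],s['tool_rot'])
yaw=.018;d=np.array([-np.sin(yaw),np.cos(yaw),0]);o=np.array([511.5,-200,97])
for nm,cam,im in(('w',cam,w),('s',fcam('scene'),sc)):
    m=plymask(np.ascontiguousarray(im[:,:,::-1]))
    print(nm,[(q,round(max(((m>0)==(mm:=rmodel(cam,o+q*d+[0,0,-8],yaw,ro,0,m.shape)>127))[cv2.fillConvexPoly(np.zeros_like(m),cv2.convexHull(np.argwhere(mm)[:,::-1].astype(np.int32)),1)>0].mean() for ro in(-.4,-.2,0,.2,.39)),2)) for q in range(-24,25,4)])
# handle ends in wrist view, by colour along the axis column; compare with w2 view by prediction
print('pred handle end/collar/tip px',pr((K,R,tt),[o+132*d+[0,0,10],o+68*d+[0,0,10],o-70*d]).round(1).tolist())
u=pr((K,R,tt),o+100*d)[0].astype(int);h=cv2.cvtColor(w,cv2.COLOR_RGB2HSV)
print('col sat,val',[(r,int(h[r,u[0],1]),int(h[r,u[0],2])) for r in range(u[1]-60,min(u[1]+120,419),6)])
r=u[1];print('row',[(c,int(h[r,c,1]),int(h[r,c,2])) for c in range(u[0]-24,u[0]+25,3)])
```

```text
[ 509.79750867 -102.36560865  232.57039291] [ 0.64988786 -0.59833497  0.40198129] 85.54292886242207
w [(-24, np.float64(0.56)), (-20, np.float64(0.62)), (-16, np.float64(0.65)), (-12, np.float64(0.68)), (-8, np.float64(0.71)), (-4, np.float64(0.74)), (0, np.float64(0.77)), (4, np.float64(0.71)), (8, np.float64(0.65)), (12, np.float64(0.62)), (16, np.float64(0.61)), (20, np.float64(0.6)), (24, np.float64(0.61))]
s [(-24, np.float64(0.68)), (-20, np.float64(0.71)), (-16, np.float64(0.76)), (-12, np.float64(0.82)), (-8, np.float64(0.88)), (-4, np.float64(0.92)), (0, np.float64(0.94)), (4, np.float64(0.9)), (8, np.float64(0.86)), (12, np.float64(0.81)), (16, np.float64(0.77)), (20, np.float64(0.74)), (24, np.float64(0.74))]
pred handle end/collar/tip px [[279.5, 152.4], [279.2, 234.7], [278.6, 371.6]]
col sat,val [(131, 180, 176), (137, 183, 176), (143, 180, 173), (149, 141, 146), (155, 134, 227), (161, 129, 229), (167, 110, 237), (173, 111, 237), (179, 112, 237), (185, 113, 236), (191, 114, 237), (197, 112, 237), (203, 113, 237), (209, 115, 237), (215, 116, 237), (221, 115, 237), (227, 121, 237), (233, 2, 128), (239, 4, 236), (245, 9, 197), (251, 5, 237), (257, 5, 237), (263, 5, 237), (269, 6, 237), (275, 10, 200), (281, 8, 204), (287, 121, 189), (293, 125, 135), (299, 123, 135), (305, 126, 132)]
row [(255, 178, 195), (258, 184, 193), (261, 179, 199), (264, 180, 197), (267, 125, 235), (270, 103, 237), (273, 108, 237), (276, 109, 237), (279, 114, 237), (282, 115, 237), (285, 117, 237), (288, 118, 237), (291, 135, 215), (294, 187, 97), (297, 182, 80), (300, 181, 83), (303, 182, 98)]
```

Handle end, collar and reel are all within a few mm of where they should be, with the reel at about 0 mm and hanging 8 mm below the axis. Nothing is touching the robot.

```bash
python3 -c "
from bench import env
print(env.finish_job())"
```

```text
the job is handed in; nothing more can be done
None
```

The job is handed in at about 26 s: the spindle lies back in both forks of the small stand with the 104 mm reel hanging between them, the gripper is clear, and the final check by camera measurement matched; the result of the judging was not shown.

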